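# Fetch the check weight from behind the seasonings

## Task

The scale needs its daily check, but its small brass check weight stands hemmed in by the canister, the pepper mill and the bottle on the red tray: first move those three aside so that all stand upright in the empty steel tray together, then set the weight upright in the middle of the scale's platform and leave it there. Then put the canister, the mill and the bottle back on the red tray, each upright on the very spot where it stood at the start. Set things down rather than dropping them, tip nothing over, and leave the ramekin, the timer and the bowl where they are.

Things in the scene. Friction and masses are not known exactly. Their poses are not given: they have to be found in the camera images.
- canister_mid (a point): Plain steel canister with a flat lid, upright round, 140 mm tall, 57 mm across (the lid, its top 20 mm, is 59 mm), about 0.35 kg; one of the three that stand about the weight on the red tray. The point is at its centre, 70 mm above its underside; z points up.
- mill_mid (a point): Dark turned-wood pepper mill, upright round, 160 mm tall, about 0.3 kg: foot 56 mm across, a waist of 36 mm between 60 and 75 mm up, a straight part 48 mm across from 100 to 132 mm up, and a knob 36 mm across on top; one of the three about the weight. The point is at its centre, 80 mm above its underside; z points up.
- bottle_mid (a point): Amber glass bottle with a pale label and a black cap, upright round, 155 mm tall, about 0.4 kg: 56 mm across up to 125 mm, then a shoulder and a cap 32 mm across; one of the three about the weight. The point is at its centre, 77.5 mm above its underside; z points up.
- weight_mid (a point): Small brass check weight, 0.5 kg, 64 mm tall: upright round body 38 mm across, 42 mm high, with a neck and a knob 27 mm across (55 to 62 mm up). On the red tray; canister, mill and bottle stand to its left, front and right (in any order), centres 56 to 66 mm from its own, towering over it, so a gripper has no room until they are gone. The point is its centre, 32 mm above its underside; z up.
- red_tray: Fixed red plastic tray, 240 mm (its x) by 270 mm (its y), rim 24 mm high, walls and floor 4 mm thick. The canister, mill, bottle, weight and ramekin stand on its floor. Origin at the centre of its underside, z up.
- steel_tray: Fixed plain metal tray, the side area, empty at the start, to the robot's left or right; 200 mm (its x) by 170 mm (its y), rim 18 mm high, walls and floor 4 mm thick, so there is room for the three to stand side by side. Origin at the centre of its underside, z up.
- scale_top (a point): Fixed grey kitchen scale, on the other side of the red tray from the steel tray, 200 by 160 mm, with a flat steel platform 140 mm (x) by 150 mm (y) on top and a small display in front of it. The point is at the centre of the platform's upper face, 46 mm above the table; the platform does not move. z up.
- ramekin: Small loose white cup, 40 mm across and 30 mm high, on the red tray behind the others; leave it there. Origin at its underside.
- timer: Loose white round kitchen timer, 64 mm across and 34 mm high, on the table beside the red tray's far end; leave it there. Origin at its underside.
- bowl: Loose steel bowl, 90 mm across and 40 mm high, on the table beside the red tray's far end; leave it there. Origin at its underside.
Things that resemble listed ones, but are neither listed nor needed, are in the scene too. What is shaped like the part that bears canister_mid but green or turquoise is not meant.

How it is judged:
By the outcome, as a careful person would: the job done as asked, in the order asked, and still so for the second after the job is handed in, with the robot touching nothing.
It also fails if it takes over 136 s, if anything falls off the work surface, if the arm or the gripper's body presses on something with over 40 N, if the wrist force passes 120 N, or if a joint passes its speed limit or range.

## Robot

A 7-joint arm with a two-finger parallel gripper is mounted at the origin on the work surface. World frame = base frame: x ahead of the robot, y to its left, z up, the work surface at z = 0. Lengths are in m, angles in rad, forces in N, time in s.
With the tool pointing down it reaches from about 0.35 to 0.9 m from the base axis. Payload 19.9 kg.
Tool frame: the origin (TCP) lies midway between the tips of the shut fingers; the grasp point (between the pads) lies 19 mm behind it (bot.grip_point_offset is the distance from the TCP to the grasp point, in m); z points along the fingers, y is the line along which they close (so a half turn about z gives the same grasp; the last joint's range is limited). The gripper opens to 94 mm and grips with 3 to 60 N. Pads are 16 mm wide; open, the fingers measure 119 mm over their backs; the gripper's body (75 mm by 177 mm) begins 78 mm behind the grasp point.
Start: joints at [1.272, 0.417, -0.01, 1.614, 0.005, 1.111, -0.053], TCP at [0.159, -0.604, 0.205] pointing down, gripper open.
Joint ranges: [-2.81, 2.81], [-0.39, 2.02], [-1.27, 1.25], [0.06, 2.57], [-1.19, 4.33], [0.19, 2], [-2.82, 2.82]. Speed limits (rad/s): [1.89, 1.89, 2.39, 2.39, 3.01, 3.01, 3.01].

## Interface

Orientations are given as a 3x3 rotation matrix whose columns are the frame's x, y, z axes.
In Python, from plant import bot gives the robot as it stands.
- The arm moves only by the tool jog_arm, never from a script. Its argument "targets" is a list of rows, each a list of 3 entries, a list of its own where there are three numbers: the finger opening in mm, from 0 to 94, then the shift along the world's x, y, z in mm, then the turn, a rotation vector about the world's x, y, z in degrees. A call has 1 to 12 rows; each row is the pose to reach, as a shift and turn from the pose commanded when the call began; what a row does not reach only later rows make up. A row lasts 1/8 s, in which the tool goes at most 62.5 mm and 10.7 degrees, less where a joint would pass 70% of its speed; a pose out of reach is approached as far as the arm can. A call with a gripper value outside its range is refused whole. The fingers move at their own pace and stop on an object; "force" is the grip in N (left out, the last holds). Time passes only in rows, so rows that repeat a pose let the fingers close. It gives the time, the measured TCP pose, the force, the opening and the grip force at its end, in the units of the state.
- bot.get_state(): the state, without advancing time (a new reading comes with each control period).
- bot.get_image(name): name is "side" or "top"; returns the picture (384x512x3 uint8, blue, green, red); there is no depth.
- bot.get_calibration(name): a dict with "vertical_fov" (degrees; the focal length in pixels is half the picture's height over the tangent of half this angle, whatever the lens; pixels are square), "cx", "cy" (the principal point, pixels), "R" (3x3) and "t" (3): a world point X has camera coordinates R X + t. Camera axes: x right, y down, z forward; pixel columns grow to the right and rows downward; lengths in m; the calibration is good to about 2 mm. A picture is of the moment at which its call begins. get_calibration takes no time and is no camera call.
- bot.hand_in(): hands the job in; it is judged then, once.
Trained networks look in the newest picture that a camera, given by its name, has taken for a name from the list of things; names that differ only in an ending like _2 or _b are one class to them, and where a whole thing is asked for, a point or a joint stands for the part that bears it (a point fixed in the world has none). Each returns a list of dicts, best first, with "score" (0 to 1); they miss things now and then, are a little off and sometimes report something else, mostly with a low value. They report only what shows in the picture. A call takes as long as a camera call. They do not tell look-alikes from the thing itself.
- bot.silhouettes(name, camera): "region" (384x512 bool, what is visible of it).
- bot.landmark_of(name, camera): "xyz" ([x, y, z] in m, in world coordinates, good to about 4 mm: a listed point, or the origin of a listed thing).
The state is a dict: "time": time; "joints": joint angles; "joint_velocities": joint speeds; "joint_efforts": joint torques, N m; "position": TCP position; "eef_rot": TCP orientation; "wrist_force": force on the tool from outside, world axes, zero at the start; "ft_torque": the same for the moment, N m; "grip_width": opening from 0.0 (shut) to 1.0 (fully open); "gripper_force": force on a finger pad.
Only numpy, scipy, OpenCV 4.12 (cv2) and the standard library are available. Lean on these libraries where they do the work, as an engineer would, in place of code of your own. Each camera call takes 0.05 s, during which the arm holds its last target. There are 200 camera calls.

## Working session

There is one attempt and no reset: what is moved stays moved. The work goes in short steps, Python scripts to look and compute and a tool call to move; the robot and the scene stay as the last step left them, time stands still between calls to the robot, and variables do not carry over. Pictures are saved under pics/ and viewed, at most 14 in all, crops included, and the job is handed in when it is done.

Besides the shell and the picture viewer there is one more tool, called after "Request:" as name(argument=value, ...) on one line, values as JSON. jog_arm: Moves the arm, as the interface text tells. Its arguments: {"type":"object","properties":{"targets":{"type":"array"},"force":{"type":"number"}},"required":["targets"]}

```bash
mkdir -p pics; ls; cat > h.py <<'E'
import numpy as np,cv2
from plant import bot
def proj(c,X):
    k=bot.get_calibration(c);f=192/np.tan(np.radians(k["vertical_fov"])/2)
    p=np.array(k["R"])@np.array(X)+np.array(k["t"]);return [k["cx"]+f*p[0]/p[2],k["cy"]+f*p[1]/p[2]]
def ray(c,u,v,z):
    k=bot.get_calibration(c);f=192/np.tan(np.radians(k["vertical_fov"])/2)
    R=np.array(k["R"]);o=-R.T@np.array(k["t"]);d=R.T@np.array([(u-k["cx"])/f,(v-k["cy"])/f,1]);return o+d*(z-o[2])/d[2]
E
python3 - <<'E'
from h import *
for c in("side","top"):
    cv2.imwrite(f"pics/{c}0.png",bot.get_image(c))
    k=bot.get_calibration(c);print(c,k)
    for n in "canister_mid mill_mid bottle_mid weight_mid red_tray steel_tray scale_top ramekin timer bowl".split():
        print(c,n,[(round(d["score"],2),np.round(d["xyz"],3).tolist(),np.round(proj(c,d["xyz"])).tolist()) for d in bot.landmark_of(n,c)[:3]])
print(bot.get_state())
E
```

```text
pics
side {'vertical_fov': 53.49801236220389, 'cx': 256.81742881632584, 'cy': 183.77848993288373, 'R': array([[-0.90709566, -0.42021141, -0.02449154],
       [-0.20877539,  0.49967405, -0.84067751],
       [ 0.36550007, -0.75746169, -0.54098196]]), 't': array([0.50232611, 0.18670898, 0.78365593])}
side canister_mid [(0.91, [0.753, 0.306, 0.077], [106.0, 241.0]), (0.9, [0.592, 0.085, 0.076], [226.0, 202.0]), (0.87, [0.357, 0.03, 0.07], [330.0, 214.0])]
side mill_mid [(0.68, [0.582, -0.024, 0.084], [250.0, 177.0])]
side bottle_mid [(0.69, [0.518, 0.034, 0.08], [264.0, 196.0])]
side weight_mid [(0.5, [0.586, 0.033, 0.034], [239.0, 205.0])]
side red_tray [(0.97, [0.587, 0.025, -0.002], [241.0, 214.0])]
side steel_tray [(0.95, [0.476, 0.305, 0.001], [227.0, 309.0])]
side scale_top [(0.59, [0.461, -0.331, 0.049], [329.0, 146.0]), (0.21, [0.518, 0.035, 0.078], [263.0, 197.0])]
side ramekin []
side timer [(0.82, [0.65, 0.248, -0.001], [169.0, 264.0])]
side bowl [(0.81, [0.653, -0.257, -0.001], [262.0, 160.0])]
top {'vertical_fov': 44.38946238008392, 'cx': 266.1907873751319, 'cy': 189.1612276
[... 1131 characters left out ...]
32e-04, -4.43879718e-05, -1.61170336e-03,  1.87529427e-03,
        3.63103499e-04,  1.19878487e-03, -1.07799708e-03]), 'joint_efforts': array([ 7.01483714e-04, -8.51041746e+01,  6.38569649e-01, -4.26294887e+01,
       -4.87291964e-02,  1.36692496e-02,  3.14118131e-05]), 'position': array([ 0.15875324, -0.60448005,  0.20541554]), 'eef_rot': array([[ 9.67221755e-01,  2.53933213e-01,  8.09595132e-06],
       [ 2.53933211e-01, -9.67221751e-01,  9.91964769e-05],
       [ 3.30198603e-05, -9.38891595e-05, -9.99999995e-01]]), 'wrist_force': array([ 0.19419963, -0.08213525,  0.38268284]), 'ft_torque': array([0.03529468, 0.01160643, 0.01512955]), 'gripper_force': 0.0, 'grip_width': 1.0005685909293947}
```

View pics/side0.png

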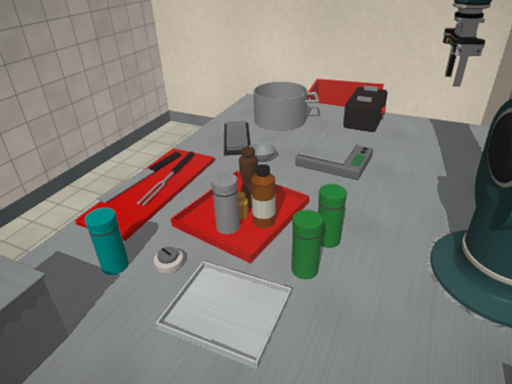

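View pics/top0.png

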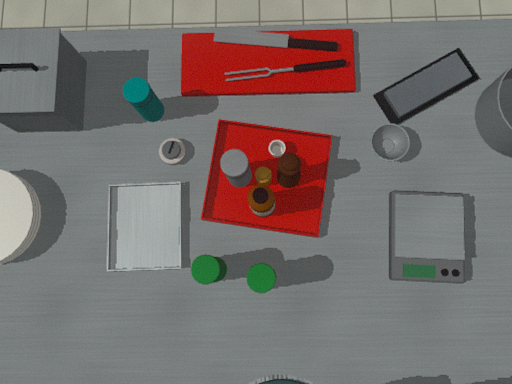

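Candidates for the canister, as side-view pixels: grey (226,202), teal (106,241), and green (330,214) and (306,245). Only the grey one is plain steel and stands on the red tray beside the weight. I'll refine the positions by fitting silhouettes and confirm the choice in a crop.

```bash
cat > fit.py <<'E'
from h import *
from scipy.optimize import minimize
P={"canister_mid":[(0,57),(120,57),(120,59),(140,59)],"mill_mid":[(0,56),(30,52),(60,36),(75,36),(100,48),(132,48),(134,36),(160,36)],
"bottle_mid":[(0,56),(125,56),(138,32),(155,32)],"weight_mid":[(0,38),(42,38),(48,18),(55,27),(62,27),(64,20)]}
S=4
def model(n,c,x,y,z0):
    m=np.zeros((384*S,512*S),np.uint8);a=np.linspace(0,2*np.pi,40);pts=[]
    for (h,d) in P[n]:
        pts.append(np.array([proj(c,[x+d/2000*np.cos(t),y+d/2000*np.sin(t),z0+h/1000]) for t in a]))
    for p,q in zip(pts,pts[1:]):
        cv2.fillConvexPoly(m,cv2.convexHull(((np.vstack([p,q])+.5)*S).astype(np.float32)).astype(np.int32),1)
    return cv2.resize(m.astype(np.float32),(512,384),interpolation=cv2.INTER_AREA)
def fit(n,x,y,z0,sil,occ,cams=("side","top")):
    def cost(p):
        e=0
        for c in cams:
            if c not in sil:continue
            e+=(np.abs(model(n,c,p[0]/1e3,p[1]/1e3,z0)-sil[c])*(~occ[c])).sum()/sil[c].sum()
        return e
    r=minimize(cost,[x*1e3,y*1e3],method="Nelder-Mead",options=dict(initial_simplex=[[x*1e3-6,y*1e3-4],[x*1e3+7,y*1e3-3],[x*1e3,y*1e3+8]],xatol=.2,fatol=1e-4))
    return np.round(r.x,1),round(r.fun,3)
E
python3 - <<'E'
from fit import *
import pickle
G={"canister_mid":(.592,.085),"mill_mid":(.585,-.025),"bottle_mid":(.518,.035),"weight_mid":(.588,.036)}
sil={n:{} for n in G};ims={}
for c in("side","top"):
    ims[c]=bot.get_image(c)
    for n in G:
        u=np.array(proj(c,[*G[n],.06 if n!="weight_mid" else .036]))
        best=None
        for d in bot.silhouettes(n,c):
            ov=d["region"][int(u[1]),int(u[0])]; print(c,n,round(d["score"],2),d["region"].sum(),ov)
            if ov and best is None: best=d["region"]
        if best is not None: sil[n][c]=best
pickle.dump(sil,open("sil.pkl","wb"))
for n in G:
    occ={c:np.logical_or.reduce([np.zeros((384,512),bool)]+[sil[m][c] for m in G if m!=n and c in sil[m]]) for c in ims}
    for cams in(("side","top"),("side",),("top",)):
        if any(c in sil[n] for c in cams): print(n,cams,fit(n,*G[n],.004,sil[n],occ,cams))
a=cv2.resize(ims["side"][130:270,150:340],None,fx=4,fy=4,interpolation=cv2.INTER_CUBIC)
cv2.imwrite("pics/crop1.png",a)
# trays
for n,c in(("red_tray","top"),("steel_tray","top"),("scale_top","top"),("steel_tray","side")):
    d=bot.silhouettes(n,c)
    if d:
        k=cv2.findContours(d[0]["region"].astype(np.uint8),0,2)[0];k=max(k,key=cv2.contourArea)
        z={"red_tray":.024,"steel_tray":.018,"scale_top":.046}[n]
        w=np.array([ray(c,p[0][0],p[0][1],z)[:2]*1e3 for p in k],np.float32);print(n,c,cv2.minAreaRect(w))
E
```

```text
side canister_mid 0.8 1399 True
side canister_mid 0.79 1447 False
side canister_mid 0.66 1965 False
side canister_mid 0.58 1872 False
side mill_mid 0.65 664 True
side bottle_mid 0.92 1304 True
side weight_mid 0.62 239 False
top canister_mid 0.96 651 False
top canister_mid 0.86 896 True
top canister_mid 0.83 812 False
top canister_mid 0.77 1164 False
top mill_mid 0.63 690 True
top mill_mid 0.34 6864 False
top bottle_mid 0.72 671 True
top weight_mid 0.8 242 True
top weight_mid 0.23 6735 FalseTraceback (most recent call last):
  File "<stdin>", line 18, in <module>
  File "fit.py", line 20, in fit
    r=minimize(cost,[x*1e3,y*1e3],method="Nelder-Mead",options=dict(initial_simplex=[[x*1e3-6,y*1e3-4],[x*1e3+7,y*1e3-3],[x*1e3,y*1e3+8]],xatol=.2,fatol=1e-4))
    res = _minimize_neldermead(fun, x0, args, callback, bounds=bounds,
                               **options)
    fxr = func(xr)
    fx = function(np.copy(x), *(wrapper_args + args))
  File "fit.py", line 18, in cost
    e+=(np.abs(model(n,c,p[0]/1e3,p[1]/1e3,z0)-sil[c])*(~occ[c])).sum()/sil[c].sum()
               ~~~~~^^^^^^^^^^^^^^^^^^^^^^^^^^
  File "fit.py", line 9, in model
    pts.append(np.array([proj(c,[x+d/2000*np.cos(t),y+d/2000*np.sin(t),z0+h/1000]) for t in a]))
                         ~~~~^^^^^^^^^^^^^^^^^^^^^^^^^^^^^^^^^^^^^^^^^^^^^^^^^^^^^
  File "h.py", line 4, in proj
    k=bot.get_calibration(c);f=192/np.tan(np.radians(k["vertical_fov"])/2)
ValueError: time passes only in moves, steps and waits
```

```bash
sed -i 's/bot.get_calibration(c)/K[c]/; s/^def proj/K={c:bot.get_calibration(c) for c in ("side","top")}\ndef proj/' h.py
python3 - <<'E'
from fit import *
import pickle
G={"canister_mid":(.592,.085),"mill_mid":(.585,-.025),"bottle_mid":(.518,.035),"weight_mid":(.588,.036)}
sil=pickle.load(open("sil.pkl","rb"))
ims={}
for c in("side","top"): ims[c]=bot.get_image(c)
sil["weight_mid"]["side"]=bot.silhouettes("weight_mid","side")[0]["region"]
pickle.dump(sil,open("sil.pkl","wb"))
cv2.imwrite("pics/crop1.png",cv2.resize(ims["side"][130:270,150:340],None,fx=4,fy=4,interpolation=cv2.INTER_CUBIC))
for n,c in(("red_tray","top"),("steel_tray","top"),("scale_top","top"),("steel_tray","side")):
    d=bot.silhouettes(n,c)
    if d:
        k=cv2.findContours(d[0]["region"].astype(np.uint8),0,2)[0];k=max(k,key=cv2.contourArea)
        z={"red_tray":.024,"steel_tray":.018,"scale_top":.046}[n]
        w=np.array([ray(c,p[0][0],p[0][1],z)[:2]*1e3 for p in k],np.float32);print(n,c,cv2.minAreaRect(w))
for n in G:
    occ={c:np.logical_or.reduce([np.zeros((384,512),bool)]+[sil[m][c] for m in G if m!=n and c in sil[m]]) for c in ims}
    for cams in(("side","top"),("side",),("top",)):
        print(n,cams,fit(n,*G[n],.004,sil[n],occ,cams))
E
```

```text
red_tray top ((582.4876708984375, 21.754425048828125), (269.9222412109375, 241.35057067871094), 80.54972839355469)
steel_tray top ((474.97003173828125, 303.7285461425781), (200.0700225830078, 171.85203552246094), 1.0899752378463745)
scale_top top ((439.43670654296875, -325.19854736328125), (165.97288513183594, 199.42047119140625), 86.35807037353516)
steel_tray side ((473.5682678222656, 312.2118835449219), (206.33477783203125, 180.95327758789062), 1.32113516330719)
canister_mid ('side', 'top') (array([591.6,  86.8]), np.float64(0.157))
canister_mid ('side',) (array([593.1,  87.2]), np.float64(0.066))
canister_mid ('top',) (array([590.3,  85.8]), np.float64(0.059))
mill_mid ('side', 'top') (array([587.1, -27.9]), np.float64(0.203))
mill_mid ('side',) (array([583.3, -19.3]), np.float64(0.1))
mill_mid ('top',) (array([586.5, -28.2]), np.float64(0.069))
bottle_mid ('side', 'top') (array([521.1,  32.6]), np.float64(0.156))
bottle_mid ('side',) (array([522.4,  30.9]), np.float64(0.044))
bottle_mid ('top',) (array([520.1,  32.6]), np.float64(0.103))
weight_mid ('side', 'top') (array([586.4,  30.7]), np.float64(0.309))
weight_mid ('side',) (array([587.7,  28.9]), np.float64(0.148))
weight_mid ('top',) (array([584.,  30.]), np.float64(0.128))
```

View pics/crop1.png

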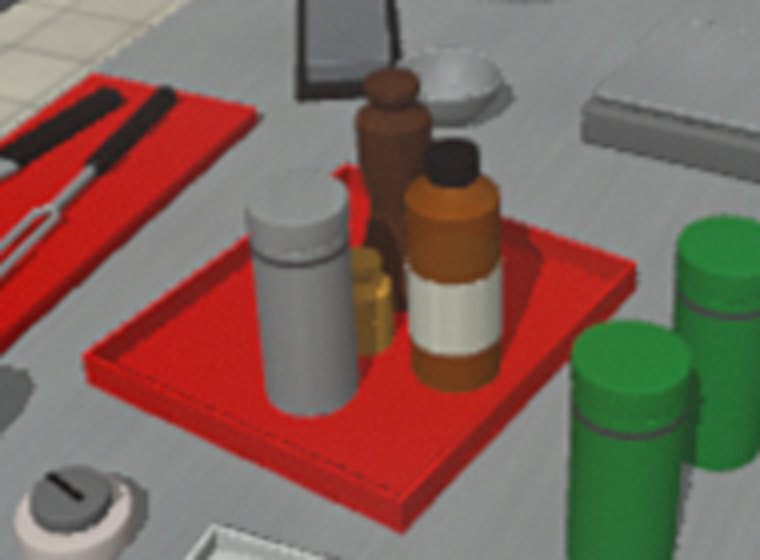

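The crop shows the grey steel canister at crop (305,290), with the weight behind it at (370,300), the mill at (392,190) and the bottle at (452,290), so the target is confirmed. The fitted distances from the weight are 56, 58 and 66 mm, which match the description. Next I'll move above the canister.

Request:
jog_arm(targets=[[94,[10,16,20],[0,0,4]],[94,[40,64,45],[0,0,10]],[94,[70,112,45],[0,0,18]],[94,[100,160,45],[0,0,26]],[94,[130,208,45],[0,0,34]],[94,[160,256,45],[0,0,42]],[94,[190,304,45],[0,0,50]],[94,[220,352,45],[0,0,58]],[94,[250,400,45],[0,0,66]],[94,[280,448,45],[0,0,72]],[94,[310,496,45],[0,0,75.3]],[94,[340,544,45],[0,0,75.3]]], force=20)

```text
time: 3.45
position: [0.4995, -0.059, 0.2507]
eef_rot: [[-0.001, 1.0, 0.001], [1.0, 0.001, -0.0], [-0.0, 0.001, -1.0]]
wrist_force: [0.8, -1.3, 0.1]
grip_width: 0.998
gripper_force: 0.0
```

Request:
jog_arm(targets=[[84,[30,48,0],[0,0,0]],[84,[60,96,0],[0,0,0]],[84,[84,134,0],[0,0,0]],[84,[92,147,0],[0,0,0]],[84,[92,147,-40],[0,0,0]],[84,[92,147,-80],[0,0,0]],[84,[92,147,-115],[0,0,0]],[84,[92,147,-145],[0,0,0]],[84,[92,147,-160],[0,0,0]],[84,[92,147,-165],[0,0,0]],[84,[92,147,-165],[0,0,0]]])

```text
time: 4.82
position: [0.5911, 0.0865, 0.0861]
eef_rot: [[-0.0, 1.0, 0.001], [1.0, 0.0, -0.0], [-0.0, 0.001, -1.0]]
wrist_force: [0.5, -0.3, 0.2]
grip_width: 0.897
gripper_force: 0.0
```

```bash
python3 - <<'E'
from h import *
for c in("side","top"):
    im=bot.get_image(c)
    cv2.imwrite(f"pics/{c}1.png",im)
a=cv2.imread("pics/side1.png")[60:260,130:330];b=cv2.imread("pics/top1.png")[60:260,160:360]
cv2.imwrite("pics/c1.png",cv2.resize(np.hstack([a,b]),None,fx=2,fy=2))
E
```

```text
(no output)
```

View pics/c1.png

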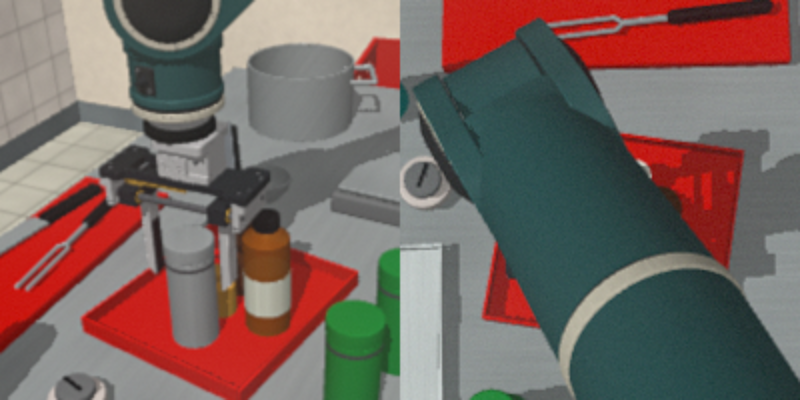

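The fingers straddle the grey canister (crop px 190,290) and stay clear of the bottle. Closing now.

Request:
jog_arm(targets=[[62,[0,0,0],[0,0,0]],[62,[0,0,0],[0,0,0]],[50,[0,0,0],[0,0,0]],[50,[0,0,0],[0,0,0]],[50,[0,0,0],[0,0,0]],[50,[0,0,0],[0,0,0]]], force=20)

```text
time: 5.68
position: [0.5909, 0.0866, 0.0856]
eef_rot: [[-0.0, 1.0, 0.0], [1.0, 0.0, 0.0], [0.0, 0.0, -1.0]]
wrist_force: [1.1, -1.0, 3.9]
grip_width: 0.622
gripper_force: 20.0
```

Request:
jog_arm(targets=[[50,[0,0,4],[0,0,0]],[50,[0,0,15],[0,0,0]],[50,[0,0,35],[0,0,0]],[50,[-4,10,55],[0,0,0]],[50,[-16,35,60],[0,0,0]],[50,[-32,70,60],[0,0,0]],[50,[-48,107,60],[0,0,0]],[50,[-64,144,60],[0,0,0]],[50,[-80,180,60],[0,0,0]],[50,[-96,215,60],[0,0,0]],[50,[-110,245,60],[0,0,0]],[50,[-116,258,60],[0,0,0]]])

```text
time: 7.18
position: [0.4733, 0.3469, 0.1467]
eef_rot: [[-0.003, 1.0, 0.001], [1.0, 0.003, 0.001], [0.001, 0.001, -1.0]]
wrist_force: [-0.2, 0.9, -4.6]
grip_width: 0.62
gripper_force: 20.0
```

Request:
jog_arm(targets=[[50,[0,0,0],[0,0,0]],[50,[0,0,-20],[0,0,0]],[50,[0,0,-40],[0,0,0]],[50,[0,0,-52],[0,0,0]],[50,[0,0,-57],[0,0,0]],[50,[0,0,-59],[0,0,0]],[50,[0,0,-60],[0,0,0]],[50,[0,0,-60],[0,0,0]]])

```text
time: 8.18
position: [0.4749, 0.3446, 0.0857]
eef_rot: [[-0.0, 1.0, 0.0], [1.0, 0.0, 0.0], [0.0, 0.0, -1.0]]
wrist_force: [0.4, 0.4, -3.6]
grip_width: 0.624
gripper_force: 20.0
```

```bash
python3 - <<'E'
from h import *
a=bot.get_image("side")[130:384,100:360];b=bot.get_image("top")[80:334,40:340]
cv2.imwrite("pics/c2.png",cv2.resize(np.hstack([a,b]),None,fx=1.4,fy=1.4))
E
```

```text
(no output)
```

View pics/c2.png

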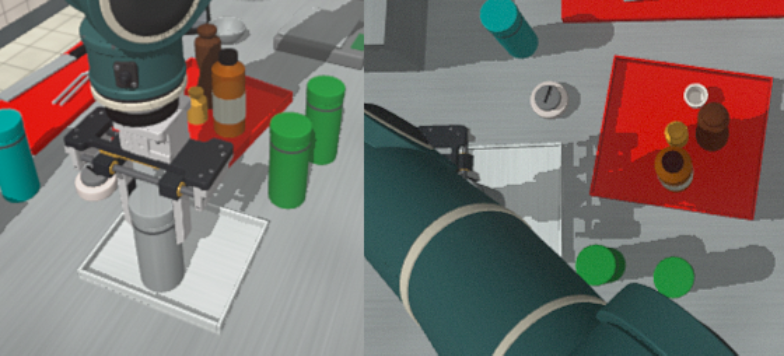

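The canister hangs just above the steel tray (crop px 158,270), and its weight still reads on the wrist. I'll lower it by millimetres.

Request:
jog_arm(targets=[[50,[0,0,-1],[0,0,0]],[50,[0,0,-1],[0,0,0]],[50,[0,0,-1],[0,0,0]]])

```text
time: 8.65
position: [0.4753, 0.3449, 0.0854]
eef_rot: [[-0.0, 1.0, 0.001], [1.0, 0.0, 0.001], [0.001, 0.001, -1.0]]
wrist_force: [-0.4, -2.4, 9.5]
grip_width: 0.626
gripper_force: 20.0
```

Request:
jog_arm(targets=[[66,[0,0,0],[0,0,0]],[84,[0,0,0],[0,0,0]],[84,[0,0,0],[0,0,0]],[84,[0,0,25],[0,0,0]],[84,[0,0,65],[0,0,0]],[84,[0,0,100],[0,0,0]],[84,[6,-40,105],[0,0,0]],[84,[14,-95,105],[0,0,0]],[84,[22,-150,105],[0,0,0]],[84,[30,-205,105],[0,0,0]],[84,[38,-260,105],[0,0,0]],[84,[46,-312,105],[0,0,0]]])

```text
time: 10.15
position: [0.5208, 0.0305, 0.1896]
eef_rot: [[0.0, 1.0, 0.0], [1.0, -0.0, -0.0], [-0.0, 0.0, -1.0]]
wrist_force: [1.1, 0.1, -0.4]
grip_width: 0.895
gripper_force: 0.0
```

Request:
jog_arm(targets=[[80,[0,0,0],[0,0,0]],[80,[0,0,-35],[0,0,0]],[80,[0,0,-70],[0,0,0]],[80,[0,0,-95],[0,0,0]],[80,[0,0,-103],[0,0,0]],[80,[0,0,-104],[0,0,0]],[62,[0,0,-104],[0,0,0]],[62,[0,0,-104],[0,0,0]],[50,[0,0,-104],[0,0,0]],[50,[0,0,-104],[0,0,0]],[50,[0,0,-104],[0,0,0]],[50,[0,0,-104],[0,0,0]]])

```text
time: 11.65
position: [0.521, 0.0325, 0.0858]
eef_rot: [[-0.0, 1.0, 0.0], [1.0, 0.0, -0.0], [-0.0, 0.0, -1.0]]
wrist_force: [-1.7, -0.4, 6.7]
grip_width: 0.593
gripper_force: 20.0
```

```bash
python3 - <<'E'
from h import *
a=bot.get_image("side")[130:384,100:360];b=bot.get_image("top")[80:334,40:340]
cv2.imwrite("pics/c3.png",cv2.resize(np.hstack([a,b]),None,fx=1.4,fy=1.4))
E
```

```text
(no output)
```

View pics/c3.png

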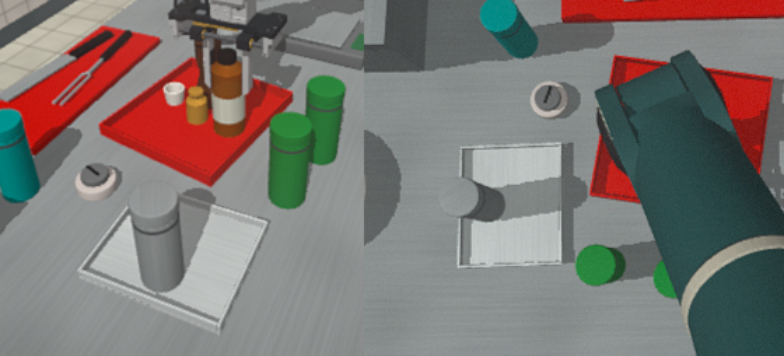

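The canister stands upright in the steel tray (side crop 157,240) and the bottle is gripped. Next it goes to the near slot.

Request:
jog_arm(targets=[[50,[0,0,4],[0,0,0]],[50,[0,0,15],[0,0,0]],[50,[0,0,35],[0,0,0]],[50,[0,12,55],[0,0,0]],[50,[-10,40,60],[0,0,0]],[50,[-22,75,60],[0,0,0]],[50,[-38,110,60],[0,0,0]],[50,[-56,145,60],[0,0,0]],[50,[-74,180,60],[0,0,0]],[50,[-90,210,60],[0,0,0]],[50,[-98,227,60],[0,0,0]],[50,[-100,232,60],[0,0,0]]])

```text
time: 13.25
position: [0.4202, 0.2654, 0.1459]
eef_rot: [[-0.002, 1.0, 0.0], [1.0, 0.002, 0.0], [0.0, 0.0, -1.0]]
wrist_force: [-0.0, -0.9, -3.2]
grip_width: 0.592
gripper_force: 19.9
```

Request:
jog_arm(targets=[[50,[0,0,0],[0,0,0]],[50,[0,0,-20],[0,0,0]],[50,[0,0,-40],[0,0,0]],[50,[0,0,-52],[0,0,0]],[50,[0,0,-57],[0,0,0]],[50,[0,0,-59],[0,0,0]],[50,[0,0,-60],[0,0,0]],[50,[0,0,-60.5],[0,0,0]],[50,[0,0,-60.5],[0,0,0]]])

```text
time: 14.38
position: [0.421, 0.2649, 0.0857]
eef_rot: [[-0.0, 1.0, 0.001], [1.0, 0.0, 0.0], [0.0, 0.001, -1.0]]
wrist_force: [-2.2, -2.3, 7.6]
grip_width: 0.596
gripper_force: 20.0
```

Request:
jog_arm(targets=[[66,[0,0,0],[0,0,0]],[84,[0,0,0],[0,0,0]],[84,[0,0,0],[0,0,0]],[84,[0,0,25],[0,0,0]],[84,[0,0,65],[0,0,0]],[84,[0,0,100],[0,0,0]],[84,[15,-30,110],[0,0,0]],[84,[42,-80,110],[0,0,0]],[84,[70,-130,110],[0,0,0]],[84,[98,-180,110],[0,0,0]],[84,[128,-230,110],[0,0,0]],[84,[154,-275,110],[0,0,0]]])

```text
time: 15.88
position: [0.5756, -0.0126, 0.195]
eef_rot: [[0.0, 1.0, 0.0], [1.0, -0.0, -0.0], [-0.0, 0.0, -1.0]]
wrist_force: [0.1, 0.9, -0.5]
grip_width: 0.895
gripper_force: 0.0
```

```bash
python3 - <<'E'
from fit import *
import pickle
bot.get_image("side")
ks={}
for n in("mill_mid","weight_mid","canister_mid","bottle_mid"):
    r=[d for d in bot.silhouettes(n,"side")]
    print(n,[(round(d["score"],2),d["region"].sum()) for d in r]); ks[n]=r
    if n=="canister_mid": r=[d for d in r if d["region"][int(proj("side",[.475,.345,.07])[1]),int(proj("side",[.475,.345,.07])[0])]]
    if r:
        g={"mill_mid":(.587,-.028),"weight_mid":(.5865,.0305),"canister_mid":(.475,.345),"bottle_mid":(.421,.265)}[n]
        print(fit(n,*g,.004,{"side":r[0]["region"].astype(float)},{"side":np.zeros((384,512),bool)},("side",)))
E
```

```text
mill_mid [(0.59, np.int64(872)), (0.3, np.int64(666))]
(array([587.9, -26.4]), np.float64(0.256))
weight_mid [(0.55, np.int64(673))]
(array([ 2521. , -4374.8]), np.float64(1.0))
canister_mid [(0.96, np.int64(2532)), (0.85, np.int64(1849)), (0.61, np.int64(1908)), (0.59, np.int64(1424))]
(array([476. , 346.5]), np.float64(0.045))
bottle_mid [(0.84, np.int64(2159)), (0.44, np.int64(2418))]
(array([419.8, 266.6]), np.float64(0.025))
```

Request:
jog_arm(targets=[[80,[8,-10,0],[0,0,0]],[80,[12,-17,0],[0,0,0]],[80,[12,-17,-35],[0,0,0]],[80,[12,-17,-70],[0,0,0]],[80,[12,-17,-90],[0,0,0]],[80,[12,-17,-94],[0,0,0]],[56,[12,-17,-94],[0,0,0]],[56,[12,-17,-94],[0,0,0]],[42,[12,-17,-94],[0,0,0]],[42,[12,-17,-94],[0,0,0]],[42,[12,-17,-94],[0,0,0]],[42,[12,-17,-94],[0,0,0]]])

```text
time: 17.62
position: [0.587, -0.0275, 0.1015]
eef_rot: [[-0.0, 1.0, 0.001], [1.0, 0.0, -0.0], [-0.0, 0.001, -1.0]]
wrist_force: [-1.4, -0.2, 6.6]
grip_width: 0.509
gripper_force: 20.0
```

Request:
jog_arm(targets=[[42,[0,0,4],[0,0,0]],[42,[0,0,20],[0,0,0]],[42,[0,0,50],[0,0,0]],[42,[0,0,80],[0,0,0]],[42,[0,10,100],[0,0,0]],[42,[-5,40,105],[0,0,0]],[42,[-14,85,105],[0,0,0]],[42,[-24,130,105],[0,0,0]],[42,[-34,175,105],[0,0,0]],[42,[-44,220,105],[0,0,0]],[42,[-52,262,105],[0,0,0]],[42,[-57,288,100],[0,0,0]]])

```text
time: 19.12
position: [0.529, 0.2629, 0.2022]
eef_rot: [[-0.002, 1.0, 0.001], [1.0, 0.002, 0.001], [0.001, 0.001, -1.0]]
wrist_force: [-0.2, -0.6, -2.4]
grip_width: 0.509
gripper_force: 20.0
```

Request:
jog_arm(targets=[[42,[0,4,-5],[0,0,0]],[42,[0,4,-30],[0,0,0]],[42,[0,4,-55],[0,0,0]],[42,[0,4,-78],[0,0,0]],[42,[0,4,-92],[0,0,0]],[42,[0,4,-97],[0,0,0]],[42,[0,4,-99],[0,0,0]],[42,[0,4,-100],[0,0,0]],[42,[0,4,-100.5],[0,0,0]],[42,[0,4,-100.5],[0,0,0]]])

```text
time: 20.38
position: [0.5302, 0.2648, 0.1014]
eef_rot: [[-0.0, 1.0, 0.001], [1.0, 0.0, 0.0], [0.0, 0.001, -1.0]]
wrist_force: [-1.7, -1.8, 6.9]
grip_width: 0.509
gripper_force: 20.0
```

Request:
jog_arm(targets=[[56,[0,0,0],[0,0,0]],[76,[0,0,0],[0,0,0]],[84,[0,0,0],[0,0,0]],[84,[0,0,25],[0,0,0]],[84,[0,0,65],[0,0,0]],[84,[0,0,95],[0,0,0]],[84,[-60,-60,130],[0,0,10]],[84,[-110,-110,150],[0,0,20]],[84,[-130,-160,150],[0,0,30]],[84,[-130,-220,150],[0,0,40]],[84,[-130,-280,150],[0,0,50]],[84,[-130,-340,150],[0,0,60]]])

```text
time: 21.88
position: [0.4073, 0.0095, 0.2494]
eef_rot: [[-0.773, 0.634, 0.0], [0.634, 0.773, -0.002], [-0.001, -0.001, -1.0]]
wrist_force: [0.9, 0.2, 0.0]
grip_width: 0.896
gripper_force: 0.0
```

```bash
python3 - <<'E'
from fit import *
A=bot.get_image("side");T=bot.get_image("top")
cv2.imwrite("pics/c4.png",cv2.resize(np.hstack([A[100:384,60:380],T[60:344,80:400]]),None,fx=1.25,fy=1.25))
for c in("side","top"):
    g=(.5865,.0305);u=proj(c,[*g,.03])
    for d in bot.silhouettes("weight_mid",c):
        print(c,round(d["score"],2),d["region"].sum(),d["region"][int(u[1]),int(u[0])])
        if d["region"][int(u[1]),int(u[0])]:
            print(fit("weight_mid",*g,.004,{c:d["region"].astype(float)},{c:np.zeros((384,512),bool)},(c,)))
    print(c,[(round(d["score"],2),np.round(d["xyz"],4)) for n in("weight_mid","scale_top","ramekin") for d in bot.landmark_of(n,c)])
    d=bot.silhouettes("ramekin",c)
    if d: m=cv2.moments(d[0]["region"].astype(np.uint8));print("ram",ray(c,m["m10"]/m["m00"],m["m01"]/m["m00"],.022))
E
```

```text
side 0.77 316 True
(array([585.2,  31.3]), np.float64(0.181))
side [(0.79, array([0.5821, 0.0315, 0.0361])), (0.66, array([6.486e-01, 3.000e-04, 2.900e-03])), (0.92, array([ 0.4576, -0.3315,  0.0476])), (0.47, array([6.493e-01, 4.000e-04, 5.300e-03])), (0.23, array([ 0.5867,  0.027 , -0.0022]))]
ram [0.64986415 0.00096167 0.022     ]
top 0.7 247 True
(array([584.,  30.]), np.float64(0.121))
top [(0.74, array([0.6534, 0.2461, 0.0057])), (0.57, array([0.5884, 0.0369, 0.0351])), (0.69, array([0.5866, 0.0408, 0.033 ])), (0.66, array([ 0.4644, -0.3299,  0.0454])), (0.73, array([0.6502, 0.004 , 0.0044])), (0.44, array([ 0.468 , -0.3308,  0.0457]))]
ram [ 0.64980918 -0.00223719  0.022     ]
```

View pics/c4.png

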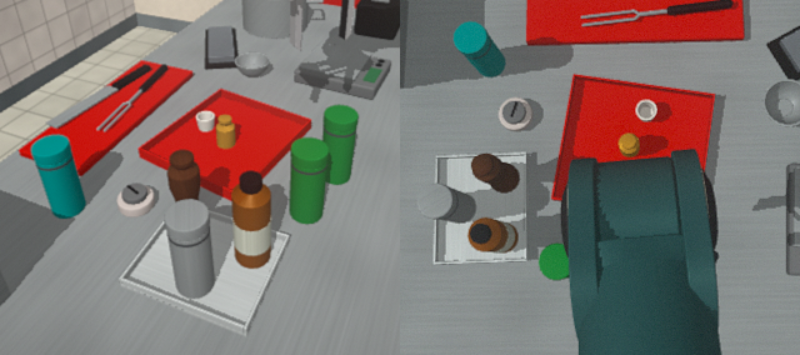

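All three stand upright in the steel tray, the weight is free at top crop (628,144), and the ramekin is at (646,108). I'll check which pose is commanded now.

```bash
python3 - <<'E'
from h import *
s=bot.get_state();print(s["position"],s["eef_rot"][:,1],s["joints"],s["time"])
E
```

```text
[0.40772845 0.01136642 0.248936  ] [ 0.63704983  0.77082196 -0.00100762] [ 0.5906954  -0.01172752 -0.68132657  2.03944133 -0.0074905   1.11202699
  0.79285596] 22.475
```

Request:
jog_arm(targets=[[84,[0,0,0],[0,0,0]]])

```text
time: 22.6
position: [0.4077, 0.0111, 0.249]
eef_rot: [[-0.771, 0.637, -0.001], [0.637, 0.771, -0.001], [0.0, -0.001, -1.0]]
wrist_force: [0.4, -0.5, -0.1]
grip_width: 0.894
gripper_force: 0.0
```

Request:
jog_arm(targets=[[80,[20,2,0],[0,0,0]],[80,[55,6,0],[0,0,0]],[80,[95,10,0],[0,0,0]],[80,[135,15,0],[0,0,0]],[80,[165,18,0],[0,0,0]],[80,[177,19,-20],[0,0,0]],[80,[177,19,-70],[0,0,0]],[80,[177,19,-120],[0,0,0]],[80,[177,19,-160],[0,0,0]],[80,[177,19,-170],[0,0,0]],[80,[177,19,-170],[0,0,0]]])

```text
time: 23.98
position: [0.585, 0.0301, 0.0795]
eef_rot: [[-0.77, 0.638, -0.001], [0.638, 0.77, -0.001], [0.0, -0.001, -1.0]]
wrist_force: [0.6, 0.9, -0.3]
grip_width: 0.852
gripper_force: 0.0
```

```bash
python3 - <<'E'
from h import *
A=bot.get_image("side")[120:240,170:330]
cv2.imwrite("pics/c5.png",cv2.resize(A,None,fx=4,fy=4))
E
```

```text
(no output)
```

View pics/c5.png

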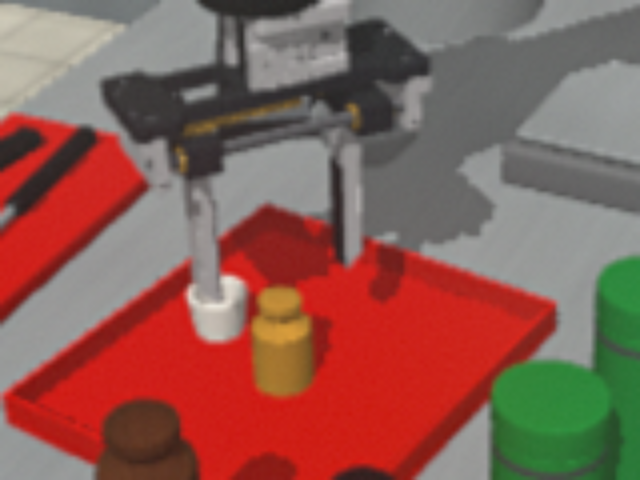

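The fingers straddle the weight at crop (283,345). The left finger only overlaps the ramekin in projection and is about 75 mm away from it. I'll descend and grip.

Request:
jog_arm(targets=[[78,[0,0,-25],[0,0,0]],[78,[0,0,-48],[0,0,0]],[78,[0,0,-60],[0,0,0]],[78,[0,0,-65],[0,0,0]],[50,[0,0,-65],[0,0,0]],[50,[0,0,-65],[0,0,0]],[32,[0,0,-65],[0,0,0]],[32,[0,0,-65],[0,0,0]],[32,[0,0,-65],[0,0,0]],[32,[0,0,-65],[0,0,0]],[32,[0,0,-65],[0,0,0]]], force=25)

```text
time: 25.4
position: [0.585, 0.03, 0.0142]
eef_rot: [[-0.77, 0.637, -0.0], [0.637, 0.77, -0.001], [-0.0, -0.001, -1.0]]
wrist_force: [0.8, 0.1, 4.2]
grip_width: 0.395
gripper_force: 25.0
```

Request:
jog_arm(targets=[[32,[0,0,4],[0,0,0]],[32,[0,0,25],[0,0,0]],[32,[0,0,55],[0,0,0]],[32,[0,0,85],[0,0,0]],[32,[-4,-10,100],[0,0,0]],[32,[-15,-40,100],[0,0,0]],[32,[-30,-80,100],[0,0,0]],[32,[-44,-120,100],[0,0,0]],[32,[-58,-160,100],[0,0,0]],[32,[-72,-200,100],[0,0,0]],[32,[-86,-240,100],[0,0,0]],[32,[-98,-275,100],[0,0,0]]])

```text
time: 26.9
position: [0.485, -0.2471, 0.114]
eef_rot: [[-0.77, 0.638, -0.001], [0.638, 0.77, -0.001], [0.0, -0.002, -1.0]]
wrist_force: [-0.2, -0.1, -5.1]
grip_width: 0.396
gripper_force: 25.0
```

Request:
jog_arm(targets=[[32,[-7,-25,0],[0,0,0]],[32,[-15,-50,0],[0,0,0]],[32,[-20,-68,0],[0,0,0]],[32,[-23,-80,0],[0,0,0]],[32,[-23,-85,-10],[0,0,0]],[32,[-23,-85,-30],[0,0,0]],[32,[-23,-85,-40],[0,0,0]],[32,[-23,-85,-40],[0,0,0]]])

```text
time: 27.9
position: [0.4635, -0.329, 0.0728]
eef_rot: [[-0.771, 0.637, -0.002], [0.637, 0.771, 0.001], [0.002, -0.001, -1.0]]
wrist_force: [-1.0, -0.7, -4.8]
grip_width: 0.397
gripper_force: 25.0
```

```bash
python3 - <<'E'
from h import *
print(bot.get_state()["position"])
A=bot.get_image("side")[90:190,270:400];T=bot.get_image("top")[160:300,370:490]
for c in("side","top"): print(c,[(round(d["score"],2),np.round(d["xyz"],4)) for n in("weight_mid","scale_top") for d in bot.landmark_of(n,c)])
cv2.imwrite("pics/c6.png",np.hstack([cv2.resize(A,(520,400)),cv2.resize(T,(280,400))[:, :280]]))
E
```

```text
[ 0.46347766 -0.3290442   0.07279914]
side [(0.66, array([ 0.463 , -0.3287,  0.0926])), (0.78, array([ 0.4618, -0.3318,  0.0481])), (0.74, array([0.4151, 0.2672, 0.0824])), (0.65, array([ 6.474e-01, -4.000e-04,  5.000e-03])), (0.3, array([0.6498, 0.247 , 0.0017]))]
top [(0.68, array([ 0.4625, -0.3247,  0.094 ])), (0.75, array([ 0.465 , -0.3336,  0.0492])), (0.48, array([ 0.4741,  0.3074, -0.0033]))]
```

View pics/c6.png

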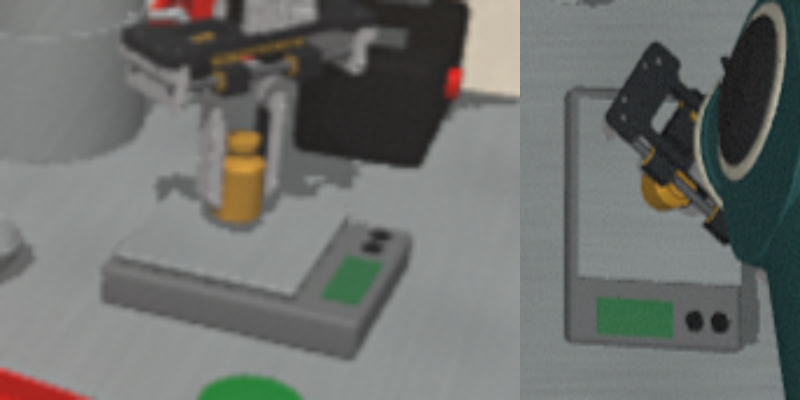

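The weight hangs above the platform at side crop (240,185), and the platform centre measures about (463.5,-331.5). I'll shift 2 mm and set it down.

Request:
jog_arm(targets=[[32,[0,-2,-5],[0,0,0]],[32,[0,-2,-10],[0,0,0]],[32,[0,-2,-13],[0,0,0]],[32,[0,-2,-15],[0,0,0]],[32,[0,-2,-16],[0,0,0]],[32,[0,-2,-16.5],[0,0,0]],[32,[0,-2,-16.5],[0,0,0]],[32,[0,-2,-16.5],[0,0,0]]])

```text
time: 29.2
position: [0.4637, -0.3321, 0.0576]
eef_rot: [[-0.77, 0.638, -0.001], [0.638, 0.77, -0.001], [-0.0, -0.001, -1.0]]
wrist_force: [0.5, -0.1, -4.9]
grip_width: 0.397
gripper_force: 25.0
```

Request:
jog_arm(targets=[[32,[0,0,-0.5],[0,0,0]],[32,[0,0,-1],[0,0,0]],[32,[0,0,-1.5],[0,0,0]],[32,[0,0,-1.5],[0,0,0]]])

```text
time: 29.7
position: [0.4637, -0.3321, 0.0562]
eef_rot: [[-0.77, 0.637, -0.001], [0.637, 0.77, -0.001], [-0.0, -0.001, -1.0]]
wrist_force: [-2.6, 1.2, 2.9]
grip_width: 0.397
gripper_force: 25.0
```

Request:
jog_arm(targets=[[50,[0,0,0],[0,0,0]],[70,[0,0,0],[0,0,0]],[80,[0,0,0],[0,0,0]],[80,[0,0,15],[0,0,0]],[80,[0,0,50],[0,0,0]],[80,[0,0,95],[0,0,0]],[80,[2,20,135],[0,0,-5]],[80,[6,60,150],[0,0,-13]],[80,[12,105,150],[0,0,-22]],[80,[18,150,150],[0,0,-31]],[80,[24,195,150],[0,0,-40]],[80,[30,240,150],[0,0,-50.4]]])

```text
time: 31.2
position: [0.4938, -0.0911, 0.2071]
eef_rot: [[0.003, 1.0, 0.0], [1.0, -0.003, -0.001], [-0.001, 0.0, -1.0]]
wrist_force: [0.9, 0.7, 0.5]
grip_width: 0.85
gripper_force: 0.0
```

```bash
python3 - <<'E'
from h import *
s=bot.get_state();print(s["position"],s["eef_rot"][:,1])
A=bot.get_image("side")[90:190,270:400];T=bot.get_image("top")[160:300,370:490]
for c in("side","top"): print(c,[(round(d["score"],2),np.round(d["xyz"],4)) for n in("weight_mid","scale_top") for d in bot.landmark_of(n,c)])
cv2.imwrite("pics/c7.png",np.hstack([cv2.resize(A,(455,350)),cv2.resize(T,(300,350))]))
E
```

```text
[ 0.4938013  -0.09106648  0.20711006] [ 9.99996016e-01 -2.82179667e-03  7.34074929e-05]
side [(0.6, array([ 0.4576, -0.3275,  0.0779])), (0.92, array([ 0.4607, -0.3352,  0.0472]))]
top [(0.85, array([ 0.4631, -0.3263,  0.0741])), (0.67, array([ 0.4628, -0.332 ,  0.0478]))]
```

View pics/c7.png

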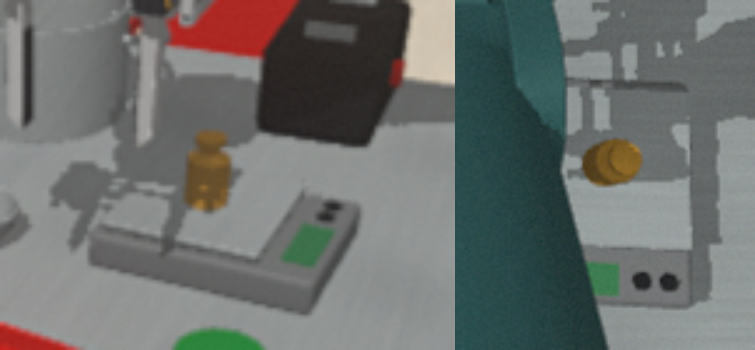

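The weight stands upright on the platform at side crop (208,175). I'll check its centring once the arm is out of view. Next I'll fetch the mill.

Request:
jog_arm(targets=[[80,[2,20,0],[0,0,0]],[80,[6,55,0],[0,0,0]],[80,[10,100,0],[0,0,0]],[80,[15,150,0],[0,0,0]],[80,[20,200,0],[0,0,0]],[80,[25,250,0],[0,0,0]],[80,[30,300,0],[0,0,0]],[80,[34,335,0],[0,0,0]],[80,[36,350,0],[0,0,0]],[80,[36,355.5,0],[0,0,0]],[80,[36,355.5,0],[0,0,0]]])

```text
time: 32.88
position: [0.53, 0.2616, 0.2059]
eef_rot: [[-0.001, 1.0, -0.001], [1.0, 0.001, -0.001], [-0.001, -0.001, -1.0]]
wrist_force: [-0.9, -0.3, 0.3]
grip_width: 0.851
gripper_force: 0.0
```

```bash
python3 - <<'E'
from fit import *
s=bot.get_state();print(s["position"],s["eef_rot"][:,1])
g=(.4637,-.3315);occ={c:np.zeros((384,512),bool) for c in K};sil={}
for c in K:
    im=bot.get_image(c);u=proj(c,[*g,.07])
    for d in bot.silhouettes("weight_mid",c):
        if d["region"][int(u[1]),int(u[0])]:
            sil[c]=d["region"].astype(float);print(c,fit("weight_mid",*g,.046,{c:sil[c]},occ,(c,)));break
    if c=="top":
        cv2.imwrite("pics/c8.png",cv2.resize(im[180:290,380:475],None,fx=5,fy=5,interpolation=cv2.INTER_CUBIC))
    for xx in(.07,-.07):
        for yy in(.075,-.075): print(np.round(proj(c,[.4637+xx,-.3315+yy,.046]),1),end=" ")
    print()
E
```

```text
[0.52996243 0.26159728 0.20593538] [ 0.99999841  0.00141489 -0.00108837]
side (array([ 464. , -334.6]), np.float64(0.126))
[298.2 153.4] [313.5 133.5] [344.3 162.1] [355.9 140.6] 
top (array([ 461.5, -332. ]), np.float64(0.06))
[392.1 194.2] [460.3 193. ] [395.9 257.8] [465.7 256.8]
```

View pics/c8.png

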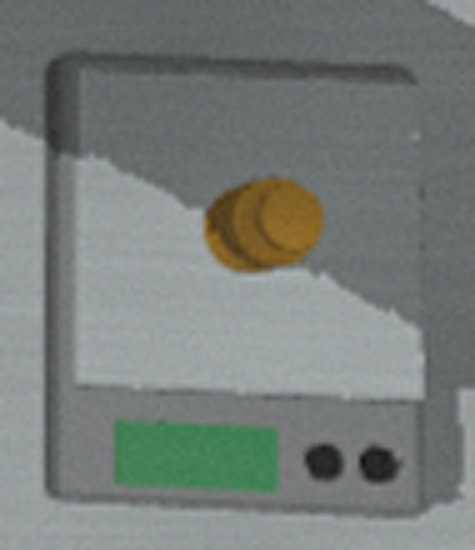

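The platform corners in the crop are (78,68), (418,82), (424,400) and (75,384). That puts its centre about 2 mm from the weight, so it is well centred. Descending on the mill.

Request:
jog_arm(targets=[[80,[0,3,-15],[0,0,0]],[80,[0,3,-25],[0,0,0]],[80,[0,3,-25],[0,0,0]]])

```text
time: 33.45
position: [0.5291, 0.2655, 0.1797]
eef_rot: [[-0.003, 1.0, -0.003], [1.0, 0.003, -0.001], [-0.001, -0.003, -1.0]]
wrist_force: [-0.3, 0.7, -0.5]
grip_width: 0.851
gripper_force: 0.0
```

Request:
jog_arm(targets=[[80,[0,-1,-20],[0,0,0]],[80,[0,-1,-45],[0,0,0]],[80,[0,-1,-65],[0,0,0]],[80,[0,-1,-75],[0,0,0]],[80,[0,-1,-79],[0,0,0]],[80,[0,-1,-79],[0,0,0]],[80,[0,-1,-79],[0,0,0]]])

```text
time: 34.33
position: [0.53, 0.265, 0.1026]
eef_rot: [[-0.002, 1.0, -0.0], [1.0, 0.002, 0.0], [0.0, -0.0, -1.0]]
wrist_force: [-0.8, -1.6, -0.1]
grip_width: 0.85
gripper_force: 0.0
```

Request:
jog_arm(targets=[[56,[0,0,-1],[0,0,0]],[56,[0,0,-1],[0,0,0]],[42,[0,0,-1],[0,0,0]],[42,[0,0,-1],[0,0,0]],[42,[0,0,-1],[0,0,0]],[42,[0,0,-1],[0,0,0]]], force=20)

```text
time: 35.08
position: [0.5297, 0.2648, 0.101]
eef_rot: [[-0.002, 1.0, -0.001], [1.0, 0.002, -0.0], [-0.0, -0.001, -1.0]]
wrist_force: [0.9, -0.4, 1.0]
grip_width: 0.506
gripper_force: 20.0
```

Request:
jog_arm(targets=[[42,[0,0,4],[0,0,0]],[42,[0,0,20],[0,0,0]],[42,[0,0,45],[0,0,0]],[42,[2,-10,60],[0,0,0]],[42,[8,-40,60],[0,0,0]],[42,[16,-80,60],[0,0,0]],[42,[24,-120,60],[0,0,0]],[42,[32,-160,60],[0,0,0]],[42,[40,-200,60],[0,0,0]],[42,[48,-240,60],[0,0,0]],[42,[54,-275,60],[0,0,0]],[42,[57,-292,60],[0,0,0]]])

```text
time: 36.58
position: [0.5866, -0.03, 0.1612]
eef_rot: [[0.0, 1.0, -0.001], [1.0, -0.0, -0.001], [-0.001, -0.001, -1.0]]
wrist_force: [-0.1, 1.6, -4.1]
grip_width: 0.503
gripper_force: 20.0
```

Request:
jog_arm(targets=[[42,[0,0,0],[0,0,0]],[42,[0,0,-20],[0,0,0]],[42,[0,0,-40],[0,0,0]],[42,[0,0,-50],[0,0,0]],[42,[0,0,-54],[0,0,0]],[42,[0,0,-54],[0,0,0]],[42,[0,0,-54],[0,0,0]]])

```text
time: 37.45
position: [0.587, -0.0272, 0.1075]
eef_rot: [[-0.002, 1.0, -0.0], [1.0, 0.002, -0.0], [-0.0, -0.0, -1.0]]
wrist_force: [0.1, -0.5, -3.5]
grip_width: 0.506
gripper_force: 20.0
```

Request:
jog_arm(targets=[[42,[0,0,-3],[0,0,0]],[42,[0,0,-5],[0,0,0]],[42,[0,0,-6],[0,0,0]],[42,[0,0,-6.5],[0,0,0]],[42,[0,0,-6.5],[0,0,0]],[42,[0,0,-6.5],[0,0,0]]])

```text
time: 38.2
position: [0.5868, -0.0272, 0.1009]
eef_rot: [[-0.002, 1.0, -0.001], [1.0, 0.002, -0.0], [-0.0, -0.001, -1.0]]
wrist_force: [-2.5, -0.3, 5.4]
grip_width: 0.508
gripper_force: 20.0
```

Request:
jog_arm(targets=[[56,[0,0,0],[0,0,0]],[76,[0,0,0],[0,0,0]],[80,[0,0,0],[0,0,0]],[80,[0,0,25],[0,0,0]],[80,[0,0,65],[0,0,0]],[80,[0,0,95],[0,0,0]],[80,[-15,25,100],[0,0,0]],[80,[-42,75,100],[0,0,0]],[80,[-70,125,100],[0,0,0]],[80,[-98,172,100],[0,0,0]],[80,[-126,220,100],[0,0,0]],[80,[-152,265,100],[0,0,0]]])

```text
time: 39.7
position: [0.4324, 0.2396, 0.2]
eef_rot: [[-0.003, 1.0, -0.001], [1.0, 0.003, -0.001], [-0.001, -0.001, -1.0]]
wrist_force: [1.0, 0.1, -0.4]
grip_width: 0.851
gripper_force: 0.0
```

Request:
jog_arm(targets=[[80,[-10,17,0],[0,0,0]],[80,[-14,26.7,0],[0,0,0]],[80,[-14,26.7,-10],[0,0,0]],[80,[-14,26.7,-20],[0,0,0]],[80,[-14,26.7,-20],[0,0,0]],[80,[-14,26.7,-20],[0,0,0]]])

```text
time: 40.45
position: [0.4209, 0.2642, 0.1804]
eef_rot: [[-0.002, 1.0, -0.001], [1.0, 0.002, -0.0], [-0.0, -0.001, -1.0]]
wrist_force: [-0.0, 0.2, 0.2]
grip_width: 0.85
gripper_force: 0.0
```

```bash
python3 - <<'E'
from fit import *
import pickle
s=bot.get_state();print(s["position"],s["eef_rot"][:,1])
sil=pickle.load(open("sil.pkl","rb"));n="mill_mid";g=(.587,-.028)
for c in K:
    bot.get_image(c);u=proj(c,[*g,.12])
    for d in bot.silhouettes(n,c):
        r=d["region"];print(c,round(d["score"],2),r.sum(),r[int(u[1]),int(u[0])])
        if r[int(u[1]),int(u[0])]:
            occ={c:sil["bottle_mid"][c]|sil["canister_mid"][c]|sil["weight_mid"][c]}
            print("old",fit(n,*g,.004,{c:sil[n][c].astype(float)},occ,(c,)),"new",fit(n,*g,.004,{c:(r&~occ[c]).astype(float)},occ,(c,)));break
E
```

```text
[0.42085986 0.26416437 0.18043297] [ 0.99999783  0.00165323 -0.00127109]
side 0.66 521 False
```

Request:
jog_arm(targets=[[80,[0,0.6,-25],[0,0,0]],[80,[0,0.6,-55],[0,0,0]],[80,[0,0.6,-80],[0,0,0]],[80,[0,0.6,-92],[0,0,0]],[80,[0,0.6,-95],[0,0,0]],[80,[0,0.6,-95],[0,0,0]],[62,[0,0.6,-95],[0,0,0]],[62,[0,0.6,-95],[0,0,0]],[50,[0,0.6,-95],[0,0,0]],[50,[0,0.6,-95],[0,0,0]],[50,[0,0.6,-95],[0,0,0]],[50,[0,0.6,-95],[0,0,0]]])

```text
time: 42.15
position: [0.4207, 0.2652, 0.0856]
eef_rot: [[-0.002, 1.0, -0.001], [1.0, 0.002, 0.0], [0.0, -0.001, -1.0]]
wrist_force: [-1.0, -0.8, 5.7]
grip_width: 0.594
gripper_force: 20.0
```

Request:
jog_arm(targets=[[50,[0,0,4],[0,0,0]],[50,[0,0,15],[0,0,0]],[50,[0,0,35],[0,0,0]],[50,[4,-10,55],[0,0,0]],[50,[16,-32,60],[0,0,0]],[50,[32,-66,60],[0,0,0]],[50,[50,-102,60],[0,0,0]],[50,[68,-138,60],[0,0,0]],[50,[84,-174,60],[0,0,0]],[50,[94,-206,60],[0,0,0]],[50,[99,-226,60],[0,0,0]],[50,[100,-232.5,60],[0,0,0]]])

```text
time: 43.65
position: [0.5208, 0.0315, 0.1458]
eef_rot: [[-0.001, 1.0, -0.001], [1.0, 0.001, -0.0], [-0.0, -0.001, -1.0]]
wrist_force: [0.4, 0.3, -3.6]
grip_width: 0.59
gripper_force: 20.0
```

Request:
jog_arm(targets=[[50,[0,0,0],[0,0,0]],[50,[0,0,-20],[0,0,0]],[50,[0,0,-40],[0,0,0]],[50,[0,0,-50],[0,0,0]],[50,[0,0,-54],[0,0,0]],[50,[0,0,-54],[0,0,0]],[50,[0,0,-54],[0,0,0]]])

```text
time: 44.52
position: [0.521, 0.0327, 0.092]
eef_rot: [[-0.002, 1.0, -0.0], [1.0, 0.002, -0.0], [-0.0, -0.0, -1.0]]
wrist_force: [0.8, -0.2, -3.5]
grip_width: 0.595
gripper_force: 20.0
```

Request:
jog_arm(targets=[[50,[0,0,-3],[0,0,0]],[50,[0,0,-5],[0,0,0]],[50,[0,0,-6],[0,0,0]],[50,[0,0,-6.6],[0,0,0]],[50,[0,0,-6.6],[0,0,0]],[50,[0,0,-6.6],[0,0,0]]])

```text
time: 45.28
position: [0.5207, 0.0326, 0.0856]
eef_rot: [[-0.002, 1.0, -0.001], [1.0, 0.002, -0.001], [-0.001, -0.001, -1.0]]
wrist_force: [-6.6, -1.0, 15.2]
grip_width: 0.592
gripper_force: 20.0
```

Request:
jog_arm(targets=[[62,[0,0,0],[0,0,0]],[80,[0,0,0],[0,0,0]],[80,[0,0,0],[0,0,0]],[80,[0,0,25],[0,0,0]],[80,[0,0,65],[0,0,0]],[80,[0,0,95],[0,0,0]],[84,[-3,20,105],[0,0,0]],[84,[-10,70,105],[0,0,0]],[84,[-18,125,105],[0,0,0]],[84,[-26,180,105],[0,0,0]],[84,[-34,235,105],[0,0,0]],[84,[-42,285,105],[0,0,0]]])

```text
time: 46.78
position: [0.477, 0.3204, 0.189]
eef_rot: [[-0.004, 1.0, -0.002], [1.0, 0.004, -0.0], [-0.0, -0.002, -1.0]]
wrist_force: [0.9, -0.7, -0.0]
grip_width: 0.895
gripper_force: 0.0
```

Request:
jog_arm(targets=[[84,[-3,23,0],[0,0,0]],[84,[-3.4,27.3,0],[0,0,0]],[84,[-3.4,27.3,-10],[0,0,0]],[84,[-3.4,27.3,-20],[0,0,0]],[84,[-3.4,27.3,-20],[0,0,0]],[84,[-3.4,27.3,-20],[0,0,0]]])

```text
time: 47.52
position: [0.4755, 0.3446, 0.17]
eef_rot: [[-0.002, 1.0, -0.001], [1.0, 0.002, -0.0], [-0.0, -0.001, -1.0]]
wrist_force: [0.5, 0.3, 0.4]
grip_width: 0.896
gripper_force: 0.0
```

```bash
python3 - <<'E'
from fit import *
import pickle
s=bot.get_state();print(s["position"],s["eef_rot"][:,1])
A=bot.get_image("side");T=bot.get_image("top")
O=cv2.imread("pics/side0.png"),cv2.imread("pics/top0.png")
# registration of object patches: old vs new
for nm,new,old,boxes in(("side",A,O[0],{"mill":(240,145,262,178),"bottle":(252,165,277,229)}),("top",T,O[1],{"mill":(278,150,302,188),"bottle":(247,186,276,217)})):
    for n,(a,b,c,d) in boxes.items():
        R=cv2.matchTemplate(new[b-6:d+6,a-6:c+6],old[b:d,a:c],cv2.TM_SQDIFF);i=np.unravel_index(R.argmin(),R.shape)
        f=lambda m,z,p:(m-p)/(2*(m-2*z+p)) if 0 else (m-p)/(2*(m-2*z+p))
        y,x=i;sx=f(R[y,x-1],R[y,x],R[y,x+1]) if 0<x<12 else 0;sy=f(R[y-1,x],R[y,x],R[y+1,x]) if 0<y<12 else 0
        print(nm,n,"shift px",round(x-6+sx,2),round(y-6+sy,2))
cv2.imwrite("pics/c9.png",cv2.resize(np.vstack([np.hstack([O[0][130:270,170:330],A[130:270,170:330]]),np.hstack([O[1][110:250,190:350],T[110:250,190:350]])]),None,fx=2.1,fy=2.1))
E
```

```text
[0.47549709 0.34455571 0.1699585 ] [ 9.99998131e-01  1.70013301e-03 -9.20508796e-04]
side mill shift px -0.1 0.12
side bottle shift px 0.49 0.04
top mill shift px -0.01 0.43
top bottle shift px 0.18 -0.1
```

View pics/c9.png

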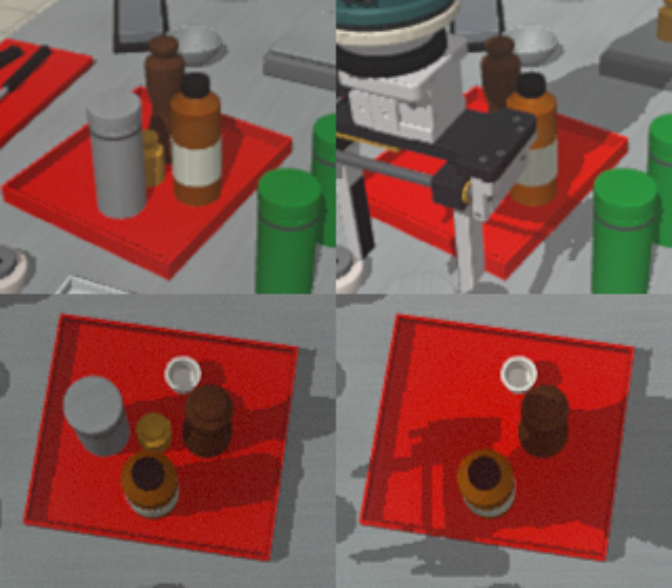

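The mill and bottle are upright, and both are back within half a pixel (about 1 mm) of the original picture. The ramekin hasn't moved. Now the canister.

Request:
jog_arm(targets=[[84,[0,0.3,-25],[0,0,0]],[84,[0,0.3,-55],[0,0,0]],[84,[0,0.3,-75],[0,0,0]],[84,[0,0.3,-83],[0,0,0]],[84,[0,0.3,-84.5],[0,0,0]],[84,[0,0.3,-84.5],[0,0,0]],[64,[0,0.3,-84.5],[0,0,0]],[64,[0,0.3,-84.5],[0,0,0]],[50,[0,0.3,-84.5],[0,0,0]],[50,[0,0.3,-84.5],[0,0,0]],[50,[0,0.3,-84.5],[0,0,0]],[50,[0,0.3,-84.5],[0,0,0]]])

```text
time: 49.12
position: [0.4754, 0.3453, 0.0855]
eef_rot: [[-0.002, 1.0, -0.001], [1.0, 0.002, 0.0], [0.0, -0.001, -1.0]]
wrist_force: [-1.0, -1.1, 6.1]
grip_width: 0.622
gripper_force: 20.0
```

Request:
jog_arm(targets=[[50,[0,0,4],[0,0,0]],[50,[0,0,15],[0,0,0]],[50,[0,0,35],[0,0,0]],[50,[4,-10,55],[0,0,0]],[50,[16,-35,60],[0,0,0]],[50,[32,-70,60],[0,0,0]],[50,[48,-107,60],[0,0,0]],[50,[64,-144,60],[0,0,0]],[50,[80,-180,60],[0,0,0]],[50,[96,-215,60],[0,0,0]],[50,[110,-245,60],[0,0,0]],[50,[115.5,-258.5,60],[0,0,0]]])

```text
time: 50.62
position: [0.5916, 0.0841, 0.1464]
eef_rot: [[0.0, 1.0, -0.0], [1.0, -0.0, -0.001], [-0.001, -0.0, -1.0]]
wrist_force: [-0.1, -0.5, -5.0]
grip_width: 0.627
gripper_force: 20.0
```

Request:
jog_arm(targets=[[50,[0,0,0],[0,0,0]],[50,[0,0,-20],[0,0,0]],[50,[0,0,-40],[0,0,0]],[50,[0,0,-50],[0,0,0]],[50,[0,0,-54],[0,0,0]],[50,[0,0,-54],[0,0,0]],[50,[0,0,-54],[0,0,0]]])

```text
time: 51.5
position: [0.5911, 0.0868, 0.0919]
eef_rot: [[-0.002, 1.0, -0.0], [1.0, 0.002, 0.0], [0.0, -0.0, -1.0]]
wrist_force: [0.2, 0.4, -4.4]
grip_width: 0.624
gripper_force: 20.0
```

Request:
jog_arm(targets=[[50,[0,0,-3],[0,0,0]],[50,[0,0,-5],[0,0,0]],[50,[0,0,-6],[0,0,0]],[50,[0,0,-6.6],[0,0,0]],[50,[0,0,-6.6],[0,0,0]],[50,[0,0,-6.6],[0,0,0]]])

```text
time: 52.25
position: [0.5909, 0.0868, 0.0856]
eef_rot: [[-0.002, 1.0, -0.001], [1.0, 0.002, -0.0], [-0.0, -0.001, -1.0]]
wrist_force: [-4.4, -1.1, 11.4]
grip_width: 0.627
gripper_force: 20.0
```

Request:
jog_arm(targets=[[64,[0,0,0],[0,0,0]],[80,[0,0,0],[0,0,0]],[84,[0,0,0],[0,0,0]],[84,[0,0,25],[0,0,0]],[84,[0,0,65],[0,0,0]],[84,[0,0,105],[0,0,0]],[84,[-5,-5,150],[0,0,0]],[84,[-30,-40,170],[0,0,0]],[84,[-60,-85,170],[0,0,0]],[84,[-90,-130,170],[0,0,0]],[84,[-120,-175,170],[0,0,0]],[84,[-150,-220,170],[0,0,0]]])

```text
time: 53.75
position: [0.4396, -0.1347, 0.2549]
eef_rot: [[-0.002, 1.0, -0.001], [1.0, 0.002, -0.0], [-0.0, -0.001, -1.0]]
wrist_force: [0.2, -0.6, -0.0]
grip_width: 0.891
gripper_force: 0.0
```

```bash
python3 - <<'E'
from h import *
A=bot.get_image("side");T=bot.get_image("top")
O=cv2.imread("pics/side0.png"),cv2.imread("pics/top0.png")
for nm,new,old,boxes in(("side",A,O[0],{"can":(212,172,242,236),"bottle":(252,165,277,229)}),("top",T,O[1],{"can":(219,147,254,189),"mill":(278,150,302,188),"bottle":(247,186,276,217),"timer":(155,135,190,168)})):
    for n,(a,b,c,d) in boxes.items():
        R=cv2.matchTemplate(new[b-6:d+6,a-6:c+6],old[b:d,a:c],cv2.TM_SQDIFF);y,x=np.unravel_index(R.argmin(),R.shape)
        f=lambda m,z,p:(m-p)/(2*(m-2*z+p))
        print(nm,n,round(x-6+(f(R[y,x-1],R[y,x],R[y,x+1]) if 0<x<12 else 0),2),round(y-6+(f(R[y-1,x],R[y,x],R[y+1,x]) if 0<y<12 else 0),2))
cv2.imwrite("pics/c10.png",np.hstack([A[90:340,110:410],T[90:340,100:480]]))
E
```

```text
side can 0.23 -0.05
side bottle 0.01 -0.09
top can 0.19 0.22
top mill 0.01 0.06
top bottle 0.31 -0.18
top timer 0.05 0.0
```

View pics/c10.png

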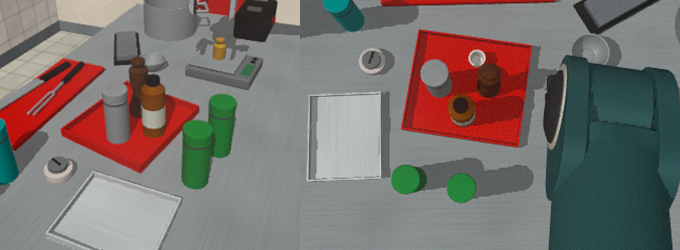

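The picture shows all three back on the red tray, each within about 0.3 px of its start. The weight stands upright on the scale at side (220,47), and the steel tray is empty. Handing in.

```bash
python3 -c "
from plant import bot
print(bot.hand_in())"
```

```text
the job is handed in; nothing more can be done
None
```

The job is handed in: the weight stands upright about 2 mm from the middle of the scale's platform, the canister, mill and bottle are back upright within about 1 mm of where they started, and the ramekin, timer and bowl were left where they were.

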